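# Set the foot gap of a lead-forming press with a gauge blade

### The job

Slide the steel gauge blade flat along the bed of the little press until its tip is past the foot and the foot stands over the middle of the blade, then turn the knob on top until the gauge just drags under the foot: a light pull of about 5 N still slides it, so it is neither loose nor clamped. Never crush the gauge under the foot, do not disturb the other things on the bench, and leave the gauge lying in the gap with nothing touching it but the press.

Things in the scene. Friction and masses are not known exactly. Their poses are not given: they have to be found in the camera images.
- press: Fixed press: grey C frame over a steel bed plate. Origin on the foot's vertical axis at table height; x points from the open front (towards the robot) to the column at the back, y across, z up. Bed: top 16 mm above the table, 100 mm wide, x from -185 to +85 mm. Column front face at x = +37 mm. Overhanging arm: 50 mm wide, from x = -22 mm to the column, z 90 to 120 mm.
- foot_axis (a point): Point of the bed's top straight below the foot (fixed to the frame). The foot is a steel disc, 18 mm diameter, hanging from the screw; at the start its sole is 6 to 10.5 mm above the bed, how high is not measured. It is sprung, 4 N per mm of lift: after touching the gauge its push grows steadily as the knob is turned on.
- knob_grip (a point): Centre of the round fluted black knob on the press: 36 mm diameter, 128 to 158 mm above the table, axis upright through the foot. This point is fixed to the frame and does not turn with it. Clockwise from above lowers the foot 3 mm per rad, anticlockwise raises it; turning takes 0.06 N m, it stays where left, never rises or sinks, and has at least 3.4 rad of clockwise travel.
- gauge_grip (a point): Centre of the gauge's grip: an upright black block 30 mm long (x), 14 mm wide (y), its top 46 mm above the gauge's underside. This point is 28 mm above the underside; x points along the blade to the tip, z up. Starts flat on the table, left or right of the press. Friction on each blade face is about 0.6 (5 N of level pull: foot force near 3.5 N); a stiff hand that also lifts or presses the grip changes the drag.
- gauge_tip (a point): Middle of the tip edge of the blade, on its underside, 125 mm ahead of the grip's centre along x. The blade is a flat steel strip 4 mm thick, 28 mm wide, from 20 mm behind to 125 mm ahead of the grip's centre; the gauge weighs about 150 g.
- gauge: The gauge itself; origin on its underside below the grip's centre, x towards the tip.
- spool: Bystander: solder spool, 60 mm diameter, 26 mm tall, bottom centre.
- screwdriver: Bystander: screwdriver lying down, 190 mm long, about its middle.
- tweezers: Bystander: dark steel tweezers lying flat, 145 mm long, about its middle.
- tin: Bystander: open brass tin, 70 mm diameter, 35 mm tall, bottom centre.
- frame: Bystander: black X-shaped drone frame plate lying flat, about 170 x 150 mm, 4 mm thick, its centre.
- motor: Bystander: small drone motor standing on its base, 28 mm diameter, 30 mm tall with its shaft, bottom centre.
- battery: Bystander: battery block 70 x 34 x 26 mm, underside centre.

How it is judged:
By the outcome, as a careful person would: the job done as asked, in the order asked, and still so for the second after the job is handed in, with the robot touching nothing.
It also fails if it takes over 72 s, if anything falls off the work surface, if the arm or the gripper's body presses on something with over 40 N, if the wrist force passes 120 N, or if a joint passes its speed limit or range.

### The arm

A 7-joint arm with a two-finger parallel gripper is mounted at the origin on the work surface. World frame = base frame: x ahead of the robot, y to its left, z up, the work surface at z = 0. Lengths are in m, angles in rad, forces in N, time in s.
With the tool pointing down it reaches from about 0.4 to 0.9 m from the base axis. Payload 5.6 kg.
Tool frame: the origin (TCP) lies midway between the tips of the shut fingers; the grasp point (between the pads) lies 19 mm behind it; z points along the fingers, y is the line along which they close (so a half turn about z gives the same grasp; the last joint's range is limited). The gripper opens to 92 mm and grips with 3 to 60 N. Pads are 20 mm wide; open, the fingers measure 128 mm over their backs; the gripper's body (75 mm by 189 mm) begins 69 mm behind the grasp point.
Start: joints at [1.303, 0.468, -0.012, 1.603, 0.006, 1.071, -0.056], TCP at [0.145, -0.634, 0.215] pointing down, gripper open.
Joint ranges: [-2.53, 2.53], [-0.31, 2.02], [-1.57, 1.55], [0.28, 2.44], [-1.29, 4.43], [0.15, 1.84], [-2.92, 2.92]. Speed limits (rad/s): [2.57, 2.57, 3.14, 3.14, 3.14, 3.14, 3.14].

### API

Orientations are given as a 3x3 rotation matrix whose columns are the frame's x, y, z axes.
In Python, from station import env, effector, solver, viewer, workorder, search_frame, tip_of gives the robot as it stands. Calls block until the motion is done:
- env.reach(position, orientation): joint-space move of the TCP to a pose.
- env.movel(position, frame=None, rate=0.15): straight line of the TCP; frame=None keeps the orientation; rate is the mean speed in m/s.
- env.goto_joints(angles): joint-space move.
- effector.release() and effector.grasp(squeeze=None): open the fingers fully, or close them until they stop; squeeze is the grip in N (None keeps the last).
- env.pause(seconds).
- solver.inverse_kinematics(position, orientation): joint angles nearest the present ones, or None.
- env.sense(): the state.
- viewer.read_camera(name): name is "side" or "top"; returns (picture, depth): 480x640x3 uint8, red, green, blue; 480x640 float32, m along the optical axis (not along the pixel's ray), 0 where there is no reading.
- viewer.camera_info(name): a dict with "intrinsics" (3x3 intrinsics, pixels), "eye" and "rotation" of the camera in the world. Camera axes: x right, y up, looking along -z (the intrinsics and any distortion apply to the point x, -y, -z); pixel columns grow to the right and rows downward; lengths in m; the calibration is good to about 2 mm. A picture is of the moment at which its call begins. camera_info takes no time and is no camera call.
A pose or a line that the arm cannot do raises env.PlanningError and nothing moves.
- workorder.finish_job(): hands the job in; it is judged then, once.
Trained networks look in the newest picture that a camera, given by its name, has taken for a name from the list of things; names that differ only in an ending like _2 or _b are one class to them, and where a whole thing is asked for, a point or a joint stands for the part that bears it (a point fixed in the world has none). Each returns a list of dicts, best first, with "score" (0 to 1); they miss things now and then, are a little off and sometimes report something else, mostly with a low value. They report only what shows in the picture. A call takes as long as a camera call.
- search_frame(camera, name): "at" ([x, y, z] in m, in world coordinates, good to about 4 mm: the middle of the surface that is visible of it).
- tip_of(camera, name): "at" ([x, y, z] in m, in world coordinates, good to about 4 mm: a listed point, or the origin of a listed thing).
The state is a dict: "t": time; "joint_positions": joint angles; "joint_velocities": joint speeds; "tau": joint torques, N m; "ee_pos": TCP position; "tcp_rot": TCP orientation; "wrist_force": force on the tool from outside, world axes, zero at the start; "moment": the same for the moment, N m; "gripper_width": finger opening in m; "grasp_force": force on a finger pad.
Only numpy, scipy, OpenCV 4.12 (cv2) and the standard library are available. Lean on these libraries where they do the work, as an engineer would, in place of code of your own. Each camera call takes 0.05 s, during which the arm holds its last target. There are 200 camera calls.

## Working session

There is one attempt and no reset: what is moved stays moved. The work goes in short steps, each a Python script; the robot and the scene stay as the last script left them, time stands still between calls to the robot, and variables do not carry over. Pictures are saved under pics/ and viewed, at most 10 in all, crops included, and the job is handed in when it is done.

```bash
mkdir -p pics; ls; python3 - <<'E'
from station import env, effector, solver, viewer, workorder, search_frame, tip_of
import cv2,numpy as np
for c in ["top","side"]:
    p,d=viewer.read_camera(c); cv2.imwrite(f"pics/{c}0.png",p[:,:,::-1]); np.savez(f"{c}0.npz",p=p,d=d)
    i=viewer.camera_info(c); print(c,i)
    for n in ["press","foot_axis","knob_grip","gauge_grip","gauge_tip","gauge"]:
        print(n,[(np.round(r["at"],4),round(r["score"],2)) for r in tip_of(c,n)[:3]])
print(env.sense())
E
```

```text
pics
top {'intrinsics': array([[533.82407445,   0.        , 318.44817375],
       [  0.        , 533.82407445, 237.17515255],
       [  0.        ,   0.        ,   1.        ]]), 'eye': array([0.28095264, 0.00627507, 1.51941714]), 'rotation': array([[-0.03097906,  0.97850053, -0.20390441],
       [-0.99950779, -0.03133677,  0.00147507],
       [-0.00494635,  0.20384974,  0.97898969]])}
press [(array([0.6424, 0.0289, 0.    ]), 0.82)]
foot_axis [(array([0.642 , 0.0334, 0.0169]), 0.87)]
knob_grip [(array([0.6405, 0.0327, 0.1386]), 0.82), (array([ 0.5915, -0.3083, -0.002 ]), 0.41)]
gauge_grip [(array([ 0.4681, -0.2608,  0.0258]), 0.73), (array([7.281e-01, 1.944e-01, 5.000e-04]), 0.55)]
gauge_tip [(array([ 0.5916, -0.3066, -0.0009]), 0.92)]
gauge [(array([ 0.4716, -0.2574, -0.0023]), 0.8)]
side {'intrinsics': array([[481.54608324,   0.        , 310.84972247],
       [  0.        , 481.54608324, 232.49701471],
       [  0.        ,   0.        ,   1.        ]]), 'eye': array([ 0.17598339, -0.75398428,  1.01947507]), 'rotation': array([[ 0.90291205,  0.29883187, -0.30894877],
       [-0.429
[... 698 characters left out ...]
[ 7.15904418e-05,  1.28968818e-03,  1.31822715e-03, -2.04327722e-03,
       -3.07693622e-04,  1.96350958e-03, -8.57177288e-04]), 'tau': array([-5.07244458e-04, -5.20266151e+01, -1.22997662e-02, -2.44013339e+01,
       -5.65929862e-02,  1.14489385e-02,  3.82024405e-05]), 'ee_pos': array([ 0.14482954, -0.63366379,  0.21463028]), 'tcp_rot': array([[ 9.74860200e-01,  2.22817390e-01, -2.61059684e-05],
       [ 2.22817386e-01, -9.74860196e-01, -9.86532827e-05],
       [-4.74313364e-05,  9.03562953e-05, -9.99999995e-01]]), 'wrist_force': array([-0.14536412,  0.13725625,  0.27952653]), 'moment': array([-0.02064546,  0.01754294, -0.00872464]), 'grasp_force': 0.0, 'gripper_width': 0.09159803465936961}
```

View pics/top0.png

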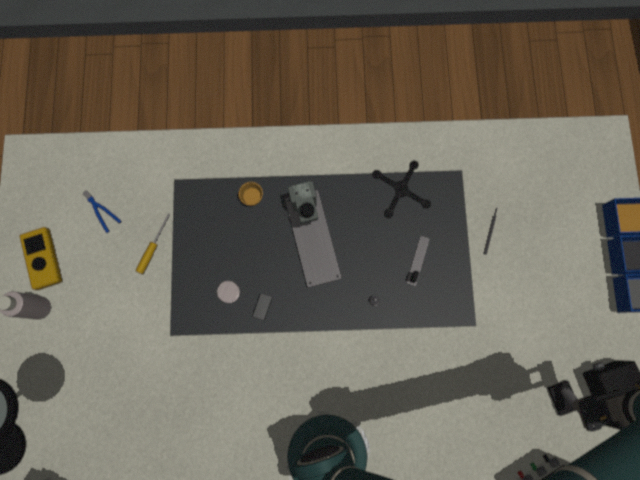

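View pics/side0.png

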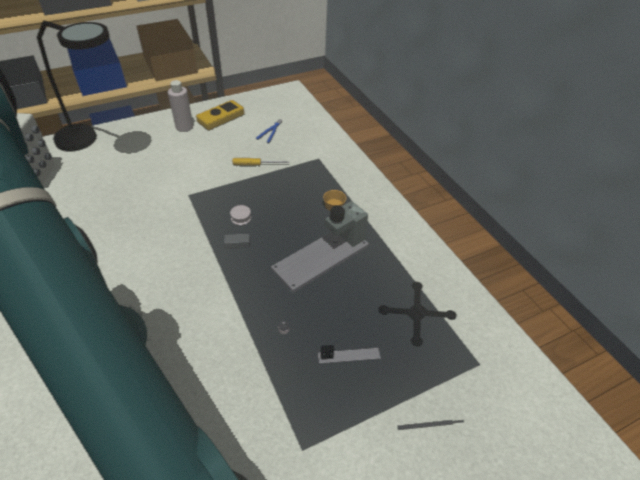

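Top view: knob at (306,210), bed running down to about (322,280), gauge grip at (413,278) with its tip at (424,238), motor at (374,300) and drone frame at (402,190). The side view agrees. Next I'll get both yaws from the bright bed and blade outlines.

```bash
cat > h.py <<'E'
import cv2,numpy as np
from station import env, effector, solver, viewer, workorder, search_frame, tip_of
def plane(c,uv,z):
    i=viewer.camera_info(c);K,e,R=i["intrinsics"],i["eye"],i["rotation"]
    uv=np.atleast_2d(uv).astype(float)
    r=np.c_[(uv-K[:2,2])/K[0,0],np.ones(len(uv))]*[1,-1,-1]@R.T
    return e+r*((z-e[2])/r[:,2])[:,None]
def px(c,P):
    i=viewer.camera_info(c);K,e,R=i["intrinsics"],i["eye"],i["rotation"]
    q=(np.atleast_2d(P)-e)@R*[1,-1,-1]; return q[:,:2]/q[:,2:]*K[0,0]+K[:2,2]
def down(a):  # tool z down, tool y (closing line) at yaw a
    y=np.array([np.cos(a),np.sin(a),0]);z=np.array([0,0,-1.]);return np.c_[np.cross(y,z),y,z]
E
python3 - <<'E'
from h import *
for c,boxes in dict(top=dict(bed=(280,205,350,292,.016),blade=(404,228,436,290,.004)),side=dict(bed=(265,230,372,292,.016),blade=(312,335,388,368,.004))).items():
    p=np.load(c+"0.npz")["p"]
    for n,(a,b,e,f,z) in boxes.items():
        g=cv2.cvtColor(p,cv2.COLOR_RGB2GRAY)[b:f,a:e]
        m=(g>(100)).astype(np.uint8); print(c,n,np.percentile(g,[5,25,50,75,90,98]))
        k,l,st,_=cv2.connectedComponentsWithStats(m); j=1+np.argmax(st[1:,4])
        v,u=np.nonzero(l==j); W=plane(c,np.c_[u+a,v+b],z)[:,:2]
        r=cv2.minAreaRect((W*1000).astype(np.float32)); print(r,len(W)); print(cv2.boxPoints(r).round(0).tolist())
print()
for n in ["spool","tin","motor","battery","frame","tweezers","screwdriver"]:
    print(n,[(np.round(r["at"],3),round(r["score"],2)) for r in tip_of("top",n)[:2]])
E
```

```text
top bed [ 48.  59.  63. 102. 105. 107.]
((573.4574584960938, 16.327682495117188), (220.5615692138672, 93.73096466064453), 12.946623802185059) 1817
[[455.0, 37.0], [476.0, -54.0], [691.0, -5.0], [670.0, 87.0]]
top blade [ 52.   64.   67.   71.  107.7 112. ]
((537.1210327148438, -285.6244812011719), (25.476764678955078, 103.48851013183594), 69.95843505859375) 296
[[484.0, -280.0], [581.0, -315.0], [590.0, -291.0], [493.0, -256.0]]
side bed [ 65.  68.  71. 119. 122. 124.]
((593.8505249023438, 17.717315673828125), (268.604736328125, 99.1937255859375), 12.654650688171387) 2045
[[452.0, 37.0], [474.0, -60.0], [736.0, -1.0], [714.0, 96.0]]
side blade [ 44.35  65.    68.    83.   123.   125.  ]
((519.670166015625, -281.7221984863281), (27.391399383544922, 144.17404174804688), 70.36679077148438) 536
[[447.0, -270.0], [583.0, -319.0], [592.0, -293.0], [456.0, -245.0]]

spool [(array([ 0.594, -0.309, -0.002]), 0.45), (array([0.642, 0.032, 0.002]), 0.33)]
tin [(array([ 0.73 ,  0.196, -0.001]), 0.57)]
motor [(array([ 0.408, -0.144, -0.002]), 0.64)]
battery [(array([ 0.404,  0.169, -0.   ]), 0.61)]
frame [(array([0.646, 0.031, 0.001]), 0.65), (array([ 0.74 , -0.243,  0.003]), 0.61)]
tweezers [(array([ 0.591, -0.493, -0.003]), 0.66), (array([ 0.47 , -0.258, -0.001]), 0.35)]
screwdriver [(array([0.593, 0.478, 0.003]), 0.92)]
```

```bash
cat >> h.py <<'E'
PY=0.223; P0=np.array([0.644,0.032]); GY=np.radians(-19.9); G0=np.array([0.470,-0.262])
ex=np.array([np.cos(PY),np.sin(PY)]); ey=np.array([-ex[1],ex[0]])
def pr(x,y,z): return np.r_[P0+x*ex+y*ey,z]
E
python3 - <<'E'
from h import *
for n,p,a in [("gauge",np.r_[G0,.012],GY),("bed",pr(-100,0,.028)*0+pr(-.1,0,.028),PY)]:
    for s in (-1,1): q=solver.inverse_kinematics(p,down(a+s*np.pi/2)); print(n,s,None if q is None else np.round(q,2))
for a in np.arange(-3.2,3.2,.4):
    q=solver.inverse_kinematics(pr(0,0,.131),down(PY+a)); print(round(a,2),None if q is None else np.round(q,2))
s=env.sense;t=s()["t"];s();print(s()["t"]-t)
E
```

```text
gauge -1 [ 0.5   0.58 -0.07  2.    0.07  0.57 -1.54]
gauge 1 [ 0.86  0.66 -0.53  1.97  0.53  0.65  1.22]
bed -1 [ 0.26  0.61 -0.43  1.95  0.4   0.66 -1.77]
bed 1 [ 0.39  0.66 -0.6   1.94  0.56  0.71  1.24]
-3.2 [-0.9   0.99  1.34  1.74 -1.01  1.29 -2.29]
-2.8 [ 0.07  0.56 -0.23  1.67  0.16  0.92 -2.8 ]
-2.4 [ 0.13  0.58 -0.32  1.67  0.22  0.93 -2.45]
-2.0 [ 0.24  0.61 -0.48  1.66  0.33  0.96 -2.14]
-1.6 [ 0.27  0.62 -0.53  1.66  0.36  0.97 -1.76]
-1.2 [ 0.3   0.63 -0.57  1.65  0.39  0.98 -1.38]
-0.8 [ 0.33  0.64 -0.61  1.65  0.42  0.98 -1.  ]
-0.4 [ 0.35  0.65 -0.65  1.65  0.45  0.99 -0.62]
-0.0 [ 0.39  0.67 -0.71  1.65  0.5   1.01 -0.26]
0.4 [ 0.43  0.7  -0.77  1.65  0.55  1.03  0.1 ]
0.8 [ 0.45  0.71 -0.82  1.64  0.58  1.05  0.48]
1.2 [ 0.48  0.73 -0.86  1.64  0.62  1.06  0.86]
1.6 [ 0.6   0.87 -1.11  1.63  0.83  1.18  1.11]
2.0 [ 0.68  1.03 -1.33  1.63  1.03  1.34  1.4 ]
2.4 [ 0.68  1.03 -1.33  1.63  1.03  1.34  1.8 ]
2.8 [ 0.68  1.03 -1.33  1.63  1.03  1.34  2.2 ]
0.0
```

```bash
python3 - <<'E'
from h import *
d=np.load("top0.npz")["d"]
i=viewer.camera_info("top");K,e,R=i["intrinsics"],i["eye"],i["rotation"]
v,u=np.mgrid[160:300,260:350]; D=d[v,u]
r=np.stack([(u-K[0,2])/K[0,0],(v-K[1,2])/K[0,0],np.ones(u.shape)],-1)*[1,-1,-1]
W=(r*D[...,None])@R.T+e; L=np.stack([(W[...,:2]-P0)@ex,(W[...,:2]-P0)@ey,W[...,2]],-1).reshape(-1,3)
for x in range(-30,110,10):
    m=(abs(L[:,0]-x*1e-3)<.005)&(abs(L[:,1])<.02); print(x,m.sum(),np.round(np.percentile(L[m,2],[10,50,90]),3) if m.any() else "")
k=L[L[:,2]>.14]; print("knob",k.mean(0),k.min(0),k.max(0))
A=down(GY-np.pi/2)
env.reach(np.r_[G0,.09],A); env.movel(np.r_[G0,.012],rate=.15)
effector.grasp(20); s=env.sense(); print(s["t"],s["gripper_width"],s["grasp_force"],s["wrist_force"],s["moment"],s["ee_pos"])
p,_=viewer.read_camera("side");cv2.imwrite("pics/g1.png",cv2.resize(p[280:420,250:430],(720,560))[:,:,::-1])
E
```

```text
-30 49 [0.011 0.016 0.019]
-20 150 [0.014 0.114 0.153]
-10 117 [0.013 0.123 0.159]
0 58 [0.146 0.156 0.16 ]
10 35 [0.151 0.156 0.16 ]
20 21 [0.115 0.12  0.152]
30 49 [0.115 0.119 0.124]
40 52 [0.115 0.118 0.123]
50 52 [0.116 0.12  0.123]
60 53 [0.116 0.119 0.124]
70 50 [0.116 0.118 0.123]
80 36 [0.114 0.119 0.121]
90 0 
100 0 
knob [-0.08830102  0.01417118  0.4799115 ] [-0.35974694 -0.01813931  0.14061806] [0.01617448 0.05520228 1.51941714]
4.725 0.013837805322016013 19.995431900024414 [-0.27601383  1.06984465  0.51929971] [0.13955198 0.0232987  0.03249661] [ 0.4699959  -0.26187786  0.01197179]
```

View pics/g1.png

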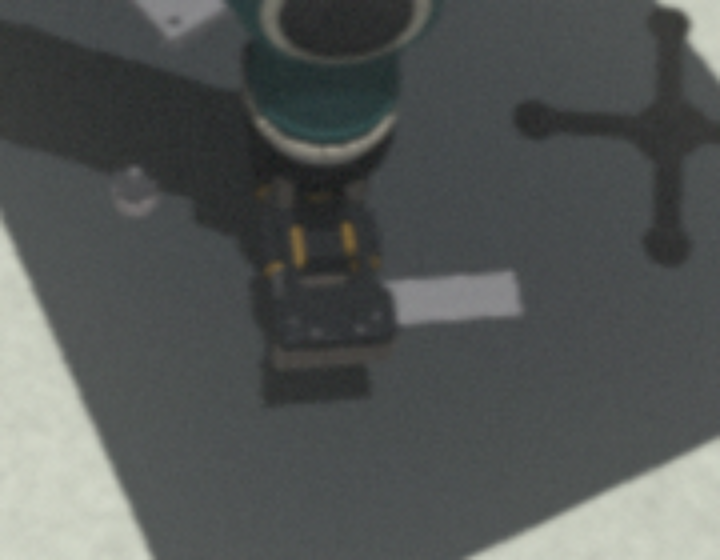

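The gripper holds the grip block (width 13.8 mm), with the blade clear ahead of it and the motor untouched. Next I'll carry it to the front of the bed and check where the tip is before sliding.

```bash
python3 - <<'E'
from h import *
A=down(PY-np.pi/2)
env.movel(np.r_[G0,.075],rate=.15)
s=env.sense(); print("held",s["wrist_force"],s["moment"],s["gripper_width"])
env.movel(pr(-.165,0,.075),frame=A,rate=.2)
env.movel(pr(-.165,0,.031),rate=.12)
for z in (.030,.029,.0285,.028,.0275):
    env.movel(pr(-.165,0,z),rate=.02); s=env.sense(); print(z,s["wrist_force"],s["ee_pos"][2])
    if s["wrist_force"][2]>0.5: break
for c in ("top","side"):
    p,_=viewer.read_camera(c); np.save(c+"1.npy",p)
    print([(np.round(r["at"],4),round(r["score"],2)) for r in tip_of(c,"gauge_tip")[:2]])
    u=px(c,pr(-.06,0,.02))[0].astype(int); print(u)
    cv2.imwrite(f"pics/{c}2.png",cv2.resize(p[u[1]-40:u[1]+40,u[0]-50:u[0]+50],(600,480),interpolation=cv2.INTER_NEAREST)[:,:,::-1])
print(env.sense()["t"], pr(-.04,0,.016))
E
```

```text
held [-0.4848871  -0.32871085 -1.21504357] [ 0.08635656  0.1028487  -0.01028415] 0.014009682079891391
0.03 [-0.27933813  0.29099215 -1.40969431] 0.030597104205262234
0.029 [ 0.32807197 -0.88889921 -0.91691047] 0.029132845439652198
0.0285 [-0.68293009 -0.49833912 -2.64776949] 0.02846787859545273
0.028 [ 0.74643681  0.02792101 -1.94959882] 0.027953555692908007
0.0275 [-2.88911978  0.84828224  5.93776069] 0.02791491835329159
[]
[313 239]
[(array([0.6065, 0.0197, 0.0145]), 0.72)]
[317 254]
8.75 [0.60499047 0.02315375 0.016     ]
```

View pics/top2.png

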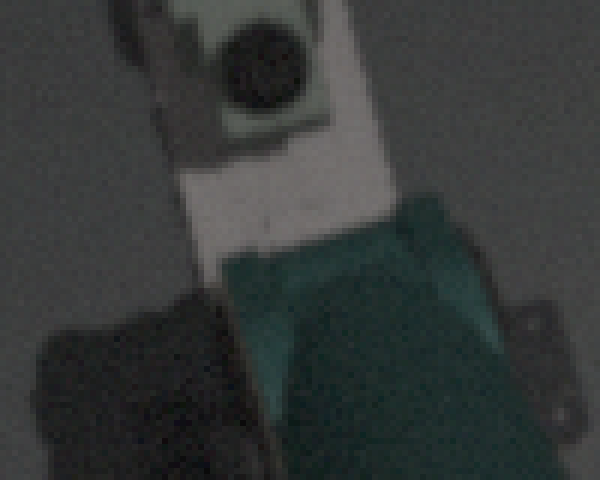

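View pics/side2.png

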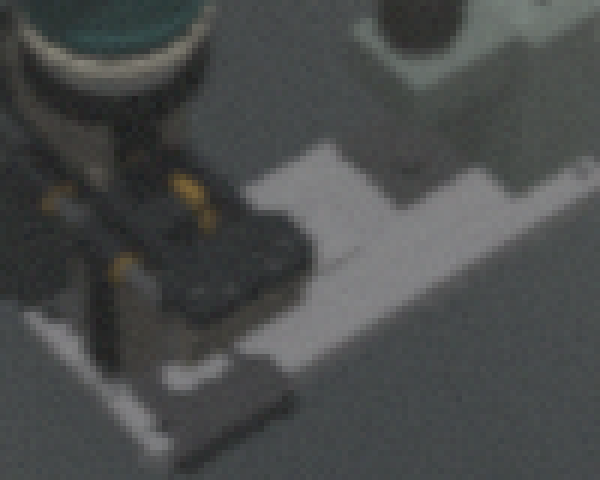

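The side crop shows the blade flat on the bed, with its near edge ending at crop (360,248), short of the press arm. The blade barely shows in the top view. I'll relieve the pressing force, slide in stages while checking force, then release.

```bash
python3 - <<'E'
from h import *
print("corner R", (plane("side",[327,255.3],.018)[0,:2]-P0)@np.c_[ex,ey], "corner L", (plane("top",[307.2,235.7],.018)[0,:2]-P0)@np.c_[ex,ey])
env.movel(pr(-.165,0,.0279),rate=.02); print(env.sense()["wrist_force"])
for x in (-.15,-.135,-.12,-.108,-.1):
    env.movel(pr(x,0,.0279),rate=.05); s=env.sense(); f=s["wrist_force"]; print(x,f[:2]@ex,f[:2]@ey,f[2],s["ee_pos"][2])
    if abs(f[:2]@ex)>8: break
for c in ("side",):
    print([(np.round(r["at"],4),round(r["score"],2)) for r in tip_of(c,"gauge_tip")[:2]]) if viewer.read_camera(c) else 0
effector.release(); s=env.sense(); print(s["t"],s["wrist_force"],s["ee_pos"])
E
```

```text
corner R [-0.04164186 -0.01753615] corner L [-0.04292439  0.01404043]
[-0.6308048  -0.36769014  1.50205164]
-0.15 0.12273188997179449 0.23008150123215854 -0.33592226063491093 0.027976680738508078
-0.135 1.690784755454194 -0.18260511697665807 0.5301113202634031 0.027980928146580243
-0.12 0.8068974413186337 -0.2968549449776575 -0.23928225337718234 0.027947162304951676
-0.108 1.587581423804768 0.592538849845483 1.117054948965325 0.027928284662104858
-0.1 1.2211230440640872 -0.7772452481793427 0.3782929271722918 0.027887392273815002
[(array([0.6726, 0.0333, 0.0121]), 0.66)]
12.3583 [-0.6064321   0.08232016  0.31238325] [0.54646557 0.00987158 0.02789243]
```

```bash
cat >> h.py <<'E'
def F(n=6):
    out=[]
    for _ in range(n): env.pause(.04); out.append(env.sense()["wrist_force"])
    f=np.mean(out,0); return np.round([f[:2]@ex,f[:2]@ey,f[2]],2)
E
python3 - <<'E'
from h import *
env.movel(pr(-.1,0,.19),rate=.25)
env.movel(pr(0,0,.19),frame=down(PY-.6),rate=.2)
env.movel(pr(0,0,.131),rate=.15); print(F(),env.sense()["t"])
effector.grasp(5); s=env.sense(); print(s["t"],s["gripper_width"],s["grasp_force"],F(),s["moment"],(s["ee_pos"][:2]-P0)@np.c_[ex,ey])
E
```

```text
[-0.18 -0.07  0.15] 15.0667
15.95 0.03650951461409694 4.999621510505676 [ 1.47 -0.72 -1.17] [-0.04955129 -0.27935278  0.03972344] [ 0.00021627 -0.00013254]
```

```bash
python3 - <<'E'
from h import *
effector.grasp(15); print(F(3))
for a in (-.92,-1.24,-1.56):
    env.movel(pr(0,0,.131),frame=down(PY+a),rate=.1); s=env.sense(); print(a,s["t"],F(3),s["moment"].round(3),s["gripper_width"],(s["ee_pos"][:2]-P0)@np.c_[ex,ey], np.arctan2(s["tcp_rot"][1,1],s["tcp_rot"][0,1])-PY)
E
```

```text
[ 2.25 -0.83 -2.06]
-0.92 17.0083 [ 2.49 -0.89 -2.07] [-0.201 -0.6   -0.095] 0.03566274566876993 [ 1.08859625e-04 -2.92558122e-05] -0.9175001090694764
-1.24 17.6 [ 2.1  -1.2  -1.15] [-0.089 -0.588 -0.039] 0.035472516629316525 [2.04967833e-05 5.87886236e-05] -1.2369440086763575
-1.56 18.1917 [ 1.65 -0.27 -1.73] [-0.049 -0.533 -0.045] 0.035429044823673095 [-7.25007430e-06  1.74961645e-04] -1.556801775808032
```

```bash
cat >> h.py <<'E'
def tug(x0=-.1,z=.0285):
    effector.release(); env.movel(pr(0,0,.19),rate=.25)
    env.movel(pr(x0,0,.19),frame=down(PY-np.pi/2),rate=.3); env.movel(pr(x0,0,z),rate=.25)
    b=F(3); effector.grasp(12); g=F(3); print("base",b,"grip",g)
    out=[]
    for x in (-.0015,-.003,-.0015,0):
        env.movel(pr(x0+x,0,z),rate=.01); f=F(4); out.append(f[0]); print(x,f,(env.sense()["ee_pos"][:2]-P0)@ex)
    d=(out[0]+out[1]-out[2]-out[3])/4; print("drag",d,"t",env.sense()["t"]); return d
def knob(a0):
    effector.release(); env.movel(pr(-.1,0,.19),rate=.25)
    env.movel(pr(0,0,.19),frame=down(PY+a0),rate=.3); env.movel(pr(0,0,.131),rate=.2); effector.grasp(15)
def turn(a):
    env.movel(pr(0,0,.131),frame=down(PY+a),rate=.1); s=env.sense()
    print("knob at",np.arctan2(s["tcp_rot"][1,1],s["tcp_rot"][0,1])-PY,s["moment"].round(3),s["gripper_width"],s["t"])
E
python3 - <<'E'
from h import *
tug()
E
```

```text
base [-0.15  0.47  0.23] grip [ 0.32  0.24 -0.46]
-0.0015 [-0.7   0.3  -0.45] -0.10169497137521107
-0.003 [-0.56  0.22 -0.6 ] -0.10317269720914769
-0.0015 [ 0.12  0.01 -0.83] -0.10141438131202175
0 [ 0.26 -0.27 -0.72] -0.09995351243444377
drag -0.41 t 24.1917
```

```bash
cat >> h.py <<'E'
def steps(n=8,d=-.0002,x0=-.1,z=.0285):
    o=[]
    for k in range(1,n+1):
        env.movel(pr(x0+k*d,0,z),rate=.01)
        for _ in range(2): o.append(env.sense()["wrist_force"][:2]@ex); env.pause(.03)
    s=env.sense(); print(np.round(o,1),"pos",(s["ee_pos"][:2]-P0)@ex,"t",s["t"]); return o
E
python3 - <<'E'
from h import *
t=env.sense()["t"]; steps(); print(t)
E
```

```text
[ 0.3  0.5 -0.5 -0.4 -0.6  0.4  0.2  0.   0.1 -0.3 -0.4  0.6 -0.5  0.5
 -0.   0.3] pos -0.10162988644060945 t 26.725
24.1917
```

```bash
cat >> h.py <<'E'
def tug2():
    effector.release(); env.movel(pr(0,0,.17),rate=.3)
    env.movel(pr(-.1,0,.17),frame=down(PY-np.pi/2),rate=.3); env.movel(pr(-.1,0,.0285),rate=.3)
    b=F(3); effector.grasp(12); g=F(3); print("base",b,"grip",g)
    o=steps(5,-.0004); print("pull mean",np.mean(o)-b[0]); o=steps(5,.0004,x0=-.102); print("push mean",np.mean(o)-b[0])
E
python3 - <<'E'
from h import *
env.movel(pr(-.1,0,.0285),rate=.02)
knob(-1.0); turn(-1.3); turn(-1.6); tug2()
E
```

```text
knob at -1.297551190872245 [-0.038  0.027 -0.033] 0.03556465319601902 31.475
knob at -1.5964157568318862 [ 0.062  0.106 -0.047] 0.03560417948323367 31.925
base [0.13 0.   0.71] grip [ 0.19  0.04 -0.09]
[-0.2  0.8 -0.5 -0.4 -0.7 -0.4  1.1 -0.7  0.   0.1] pos -0.10209136251522503 t 37.2417
pull mean -0.2188641288550543
[-0.3  0.3  0.1  0.1  0.  -0.4  0.2  1.   0.7  0.1] pos -0.10002787129893526 t 38.825
push mean 0.04824152314420399
```

```bash
cat >> h.py <<'E'
def tug3():
    effector.release(); env.movel(pr(0,0,.165),rate=.4)
    env.movel(pr(-.1,0,.165),frame=down(PY-np.pi/2),rate=.3); env.movel(pr(-.1,0,.0285),rate=.35)
    effector.grasp(12); print("grip",F(2))
    o=steps(5,-.0004); print("pull mean",np.mean(o)); print(F(2))
    env.movel(pr(-.1,0,.0285),rate=.01); s=env.sense(); print(s["wrist_force"][:2]@ex,F(2),s["t"])
def knob(a0):
    effector.release(); env.movel(pr(-.1,0,.165),rate=.35)
    env.movel(pr(0,0,.165),frame=down(PY+a0),rate=.3); env.movel(pr(0,0,.131),rate=.2); effector.grasp(15)
E
python3 - <<'E'
from h import *
knob(-1.14); turn(-1.58); tug3()
E
```

```text
knob at -1.577985721266253 [ 0.058  0.076 -0.035] 0.03558464913931092 42.95
grip [ 0.34 -0.75 -0.47]
[ 0.8  0.6 -0.3 -0.2 -0.2 -1.   0.2  0.4 -0.5 -0.4] pos -0.10201739289980809 t 47.9833
pull mean -0.062285423154611386
[-0.08  0.28 -1.67]
0.11657625489236985 [-0.07  0.16 -1.16] 48.4167
```

```bash
python3 - <<'E'
from h import *
p,_=viewer.read_camera("side"); p0=np.load("side0.npz")["p"]; np.save("side3.npy",p)
u=px("side",pr(0,0,.03))[0].astype(int); print(u, px("side",[pr(0,0,.016),pr(0,0,.02),pr(0,0,.026),pr(0,-.025,.09)]))
f=lambda q:cv2.resize(q[u[1]-25:u[1]+25,u[0]-25:u[0]+25],(400,400),interpolation=cv2.INTER_CUBIC)
cv2.imwrite("pics/foot.png",cv2.convertScaleAbs(np.hstack([f(p0),f(p)]),alpha=1.8)[:,:,::-1])
E
```

```text
[334 241] [[334.40764076 245.25045967]
 [334.48456644 244.29412252]
 [334.60057342 242.85192827]
 [341.92226681 232.19227613]]
```

View pics/foot.png

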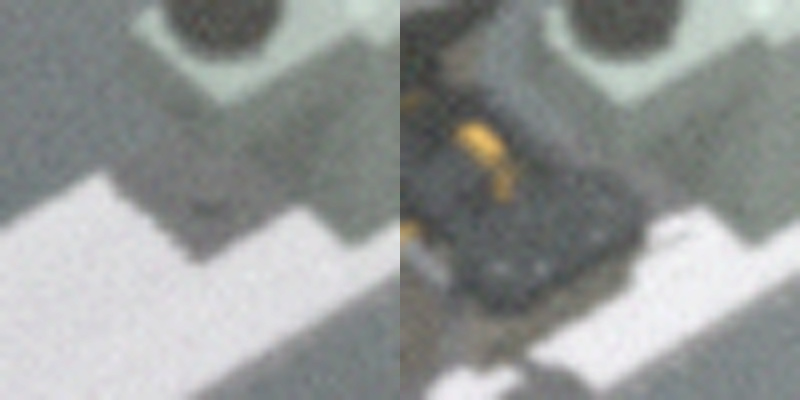

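The hand hides the foot in this crop. The tip's near corner shows past it at about (695,235), so it's well beyond the foot axis. No drag yet at about 2.0 rad, so touch should fall in the last 0.17 rad of the stated range.

```bash
python3 - <<'E'
from h import *
print((plane("side",[345.9,245.4],.018)[0,:2]-P0)@np.c_[ex,ey])
knob(-1.22); turn(-1.58); tug3()
E
```

```text
[ 0.0241322  -0.02133449]
knob at -1.577610373149536 [ 0.027  0.135 -0.076] 0.0357545315408511 52.5083
grip [ 0.12  0.15 -0.7 ]
[2.6 2.  2.  2.9 4.4 1.9 2.6 2.1 2.1 2.1] pos -0.1020392031482592 t 57.5417
pull mean 2.4748303684928503
[ 2.41  0.64 -3.11]
-5.067055019039968 [-5.93  0.9   4.78] 57.975
```

Drag is now about 2.5 N pulling (hand lifting 3 N) and 5.5 N pushing (hand pressing about 5 N). Correcting for those loads gives a foot force of about 2.4 N, or 3.5–4 N of level pull. A further 0.1 rad adds about 1.2 N of foot force, for about 5 N of pull.

```bash
python3 - <<'E'
from h import *
knob(-1.48); turn(-1.58)
effector.release(); env.movel(pr(0,0,.2),rate=.3); env.movel(pr(-.12,-.2,.25),rate=.4); s=env.sense(); print(s["t"],s["wrist_force"])
for c in ("side","top"):
    p,_=viewer.read_camera(c); u=px(c,pr(-.05,0,.03))[0].astype(int)
    cv2.imwrite(f"pics/{c}9.png",cv2.convertScaleAbs(cv2.resize(p[u[1]-40:u[1]+40,u[0]-50:u[0]+50],(600,480)),alpha=1.6)[:,:,::-1])
E
python3 -c "
import cv2,numpy as np
cv2.imwrite('pics/end.png',cv2.resize(np.hstack([cv2.imread('pics/side9.png'),cv2.imread('pics/top9.png')]),(800,320)))"
```

```text
knob at -1.5773717778182819 [ 0.165  0.08  -0.119] 0.03572618263007796 61.7417
63.8083 [ 0.02783739  0.25682507 -0.779369  ]
```

View pics/end.png

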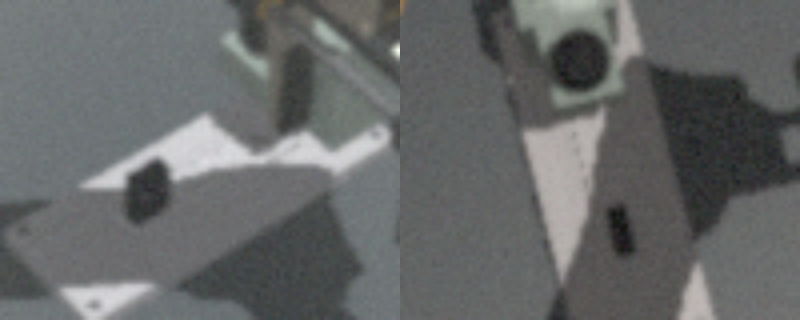

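The end views show the gauge lying straight on the bed, its grip at about (620,230) in line with the knob axis, and the robot clear of everything. I'm handing it in.

```bash
python3 -c "
from station import workorder
print(workorder.finish_job())"
```

```text
the job is handed in; nothing more can be done
None
```

I handed the job in at about 64 s: the gauge lies flat under the foot, tip about 24 mm past the foot axis, and nothing but the press touches it. I estimate the drag at about 5 N, but I did not re-test it after the final 0.1 rad knob turn.

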